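# Hold open the seed-box lid the diverter points to

### The job

The diverter lever in the middle of the seed box leans towards one of its two compartments: raise the lid of that compartment by its handle and hold it still, 60 degrees open, so that the screen inside can be checked. Finish while still holding the handle, because the lid falls shut if it is let go. Do not touch the lever, keep the other lid shut, and leave the bowl, jar and brush where they are.

Things in the scene. Friction and masses are not known exactly. Their poses are not given: they have to be found in the camera images.
- seedbox: Pale wooden box fixed to the table, 230 mm deep (x), 500 wide (y), walls 100 high: a lidded compartment at each end, between them a block 110 wide (top 110 up) with a steel inlet mouth (40 high) at the back and the diverter lever nearer the front. Origin: centre of the underside, at table height; x points to the hinge side, away from the robot; y to the left compartment. Stands level; position and yaw vary.
- diverter (a joint): Diverter lever on the middle block, hinged along the box's x axis 135 mm above the table. rad; 0 upright, positive leans to the left (+y) compartment, negative to the right (-y). Top-heavy: it lies fully over at its stop, at about +0.55 or -0.55 (now and then it is still tipping over in the first half second).
- lever_arm: The lever's steel rod (10 mm thick) with a black ball of 30 mm diameter on its end; origin on the lever's hinge axis, 45 mm from the box centre towards its front (-x).
- lever_tip (a point): Centre of the black ball, 72 mm from the lever's hinge axis.
- left_lid (a joint): Plain wooden lid of the left compartment (box +y side), 234 x 186 x 10 mm, about 0.4 kg with its handle. rad; 0 shut, grows as it opens: the front edge swings up and over towards the hinge side (box +x); limit 1.75. No spring, no stay: free hinge, falls shut by its own weight when let go below about 1.4 rad.
- left_pull: The steel handle of the left lid, rigid with it: a round bar 12 mm thick and 110 mm long, parallel to the hinge (box y), on a post at each end. Bar axis 42 mm above the lid's top face, so 36 mm are free under it. Origin on the lid's hinge line (not at the bar).
- left_handle (a point): Middle of the bar of the left handle: 195 mm in front of the hinge line (box -x) and 52 mm above it when shut (about 152 mm above the table). The bar can be pinched across from above, and turns between the fingers as the lid swings.
- left_hinge (a point): Point on the left lid's hinge line, level with the middle of its handle: 115 mm behind the box centre (box +x), 151 mm to its left, about 100 mm above the table. The lid turns about the box's y axis through it.
- right_lid (a joint): Plain wooden lid of the right compartment (box -y side), 234 x 186 x 10 mm, about 0.4 kg with its handle. rad; 0 shut, grows as it opens: the front edge swings up and over towards the hinge side (box +x); limit 1.75. No spring, no stay: free hinge, falls shut by its own weight when let go below about 1.4 rad.
- right_pull: The steel handle of the right lid, rigid with it: a round bar 12 mm thick and 110 mm long, parallel to the hinge (box y), on a post at each end. Bar axis 42 mm above the lid's top face, so 36 mm are free under it. Origin on the lid's hinge line (not at the bar).
- right_handle (a point): Middle of the bar of the right handle: 195 mm in front of the hinge line (box -x) and 52 mm above it when shut (about 152 mm above the table). The bar can be pinched across from above, and turns between the fingers as the lid swings.
- right_hinge (a point): Point on the right lid's hinge line, level with the middle of its handle: 115 mm behind the box centre (box +x), 151 mm to its right, about 100 mm above the table. The lid turns about the box's y axis through it.
- bowl: Bystander: blue bowl, 156 mm across, 65 mm high, loose beside the box; origin under its centre.
- jar: Bystander: lidded glass jar, 84 mm across, 120 mm high, loose beside the box; origin under its centre.
- brush: Bystander: hand brush lying on the table behind the box (hinge side), along its own x; origin under its middle.

How it is judged (in metres and radians):
At the end, for the whole second after the job is handed in: The lid on the side the lever leans to stands 60 degrees open (within 7 degrees), still (under 0.05 rad/s), its handle in contact with the fingers (over 0.5 N); the other lid is shut (under 0.03 rad); the lever still leans fully to its side; bowl, jar and brush are within 30 mm of where they were (((value of joint diverter above 0.35 rad and value of joint left_lid between 0.925 and 1.169 rad and velocity of joint left_lid between -0.05 and 0.05 rad/s and contact force between the fingers and left_pull above 0.5 N and value of joint right_lid below 0.03 rad) or (value of joint diverter below -0.35 rad and value of joint right_lid between 0.925 and 1.169 rad and velocity of joint right_lid between -0.05 and 0.05 rad/s and contact force between the fingers and right_pull above 0.5 N and value of joint left_lid below 0.03 rad)) and distance of each of bowl, jar, brush from where it was at the start of the episode below 0.03 m); the arm keeps its last pose, push and grip.
It fails at once if the diverter lever is touched (contact force between anything else and lever_arm above 0.5 N).
It fails at once if the lid on the side the lever does not lean to is lifted ((value of joint diverter above 0.3 rad and value of joint right_lid above 0.1 rad) or (value of joint diverter below -0.3 rad and value of joint left_lid above 0.1 rad)).
It fails at once if the bowl is pushed away (distance of bowl from where it was at the start of the episode above 0.03 m).
It fails at once if the jar is pushed away (distance of jar from where it was at the start of the episode above 0.03 m).
It fails at once if the brush is pushed away (distance of brush from where it was at the start of the episode above 0.03 m).
It also fails if it takes over 38 s, if anything falls off the work surface, if the arm or the gripper's body presses on something with over 40 N, if the wrist force passes 120 N, or if a joint passes its speed limit or range.

### The arm

A 6-joint arm with a two-finger parallel gripper is mounted at the origin on the work surface. World frame = base frame: x ahead of the robot, y to its left, z up, the work surface at z = 0. Lengths are in m, angles in degrees, forces in N, time in s.
With the tool pointing down it reaches from about 0.3 to 0.75 m from the base axis. Payload 8.5 kg.
Tool frame: the origin (TCP) lies at the very end of the fingers, on their centre line; the grasp point (between the pads) lies 19 mm behind it; x points along the fingers, y is the direction in which the jaws open and shut, and the axes are right-handed (so a half turn about x gives the same grasp; the last joint's range is limited). The gripper opens to 85 mm and grips with 20 to 120 N. Pads are 22 mm wide; open, the fingers measure 114 mm over their backs; the gripper's body (76 mm by 85 mm) begins 54 mm behind the grasp point. The pads swing forward as they close: fully open they stand 13 mm farther back than shut.
Start: joints at [-79.83, 21.807, 74.336, -0, 83.858, -12.336], TCP at [0.211, -0.508, 0.231] pointing down, gripper open.
Joint ranges: [-178.18, 178.18], [-50.72, 133.34], [12.68, 142.11], [-81.47, 261.47], [9.98, 163.14], [-165.26, 165.26]. Speed limits (degrees/s): [136.94, 136.94, 180, 180, 180, 180].

### API

Orientations are given as a 3x3 rotation matrix whose columns are the frame's x, y, z axes.
In Python, from rig import env, eyes, close_job gives the robot as it stands.
- The arm moves only by the shell command python3 -m pendant 'ROWS' [OPENING] [FORCE]. ROWS is a JSON object of lists of equal length, an entry for each row: "travel": the shift along the world's x, y, z in mm, a list of three; "delta_rot": the turn, a rotation vector about the world's x, y, z in rad, a list of three. In form: {"travel": [[x, y, z], ...], "delta_rot": [[wx, wy, wz], ...]}. A call has 1 to 20 rows; each row shifts and turns the commanded pose from where the row before left it; what a row does not reach is not made up. A row lasts 1/12 s, in which the tool goes at most 41.7 mm and 7.16 degrees, less where a joint would pass 70% of its speed; a pose out of reach is approached as far as the arm can. A call with a gripper value outside its range is refused whole. OPENING is the finger opening in mm, from 0 to 85.4, set as the call begins (- or left out, the last holds). The fingers move at their own pace and stop on an object; FORCE is the grip in N (left out, the last holds). Time passes only in rows, so rows that do not move let the fingers close. It gives the time, the measured TCP pose, the force and the opening at its end, in the units of the state.
- env.observe(): the state, without advancing time (a new reading comes with each control period).
- eyes.get_image(name): name is "scene" or "top" or "wrist"; returns the picture (480x640x3 uint8, red, green, blue); there is no depth.
- eyes.camera_model(name): a dict with "vfov" (degrees; the focal length in pixels is half the picture's height over the tangent of half this angle, whatever the lens; pixels are square), "cx", "cy" (the principal point, pixels), "pose" (4x4, takes a point from camera to world coordinates). Camera axes: x right, y up, looking along -z (the intrinsics and any distortion apply to the point x, -y, -z); pixel columns grow to the right and rows downward; lengths in m; the calibration is good to about 2 mm. A picture is of the moment at which its call begins: read the wrist's pose just before it. camera_model takes no time and is no camera call; for the wrist camera it gives the pose at the moment of the call.
- close_job(): hands the job in, once; it reports no verdict.
The state is a dict: "time_s": time; "q": joint angles; "qvel": joint speeds; "joint_efforts": joint torques, N m; "position": TCP position; "tool_rot": TCP orientation; "ft_force": force on the tool from outside, world axes, zero at the start; "wrist_torque": the same for the moment, N m; "grip_width": finger opening in m.
Only numpy, scipy, OpenCV 4.12 (cv2) and the standard library are available. Lean on these libraries where they do the work, as an engineer would, in place of code of your own. Each camera call takes 0.05 s, during which the arm holds its last target. There are 200 camera calls.

## Working session

There is one attempt and no reset: what is moved stays moved. The work goes in short steps, Python scripts to look and compute and a shell command to move; the robot and the scene stay as the last step left them, time stands still between calls to the robot, and variables do not carry over. Pictures are saved under pics/ and viewed, about 8 in all and at most 12, crops included, and the job is handed in when it is done.

```bash
ls; mkdir -p pics
python3 - <<'E'
from rig import env, eyes
import cv2, numpy as np
for n in ("scene","top"):
    im=eyes.get_image(n); cv2.imwrite(f"pics/{n}0.png",im[...,::-1])
    c=eyes.camera_model(n); print(n,{k:(np.round(v,4).tolist() if k=="pose" else v) for k,v in c.items()})
print(env.observe())
E
```

```text
pics
scene {'vfov': 49.28467213769526, 'cx': 320.56669030637994, 'cy': 243.5666498273505, 'pose': [[-0.767, -0.4325, 0.4739, 1.2201], [0.6414, -0.4971, 0.5844, 0.7592], [-0.0172, 0.7522, 0.6587, 1.0025], [0.0, 0.0, 0.0, 1.0]]}
top {'vfov': 45.47887067082755, 'cx': 325.9695786054077, 'cy': 241.28626394811025, 'pose': [[-0.0037, 0.9961, -0.0886, 0.5107], [-0.9999, -0.0026, 0.0127, 0.0146], [0.0124, 0.0886, 0.996, 1.6147], [0.0, 0.0, 0.0, 1.0]]}
{'time_s': 0.1, 'q': array([-7.98285399e+01,  2.18373150e+01,  7.43791417e+01, -6.77512040e-04,
        8.38585665e+01, -1.23336639e+01]), 'qvel': array([ 0.07210687, -0.0937931 , -0.2201389 ,  0.03127551, -0.00096445,
       -0.12051453]), 'joint_efforts': array([ 2.58225264e-03, -4.49221945e+01, -2.31657082e+01, -1.80774255e-04,
        3.66231281e-03, -2.55859095e-05]), 'position': array([ 0.21048744, -0.50784366,  0.23077926]), 'tool_rot': array([[-2.42805419e-04,  3.82767075e-01, -9.23844850e-01],
       [ 1.28674729e-03, -9.23843993e-01, -3.82767058e-01],
       [-9.99999143e-01, -1.28169278e-03, -2.68210170e-04]]), 'ft_force': array([-0.51874958,  0.06866824,  0.07854534]), 'wrist_torque': array([ 0.00145498,  0.06273578, -0.02661124]), 'grip_width': 0.08531105463282826}
```

View pics/top0.png

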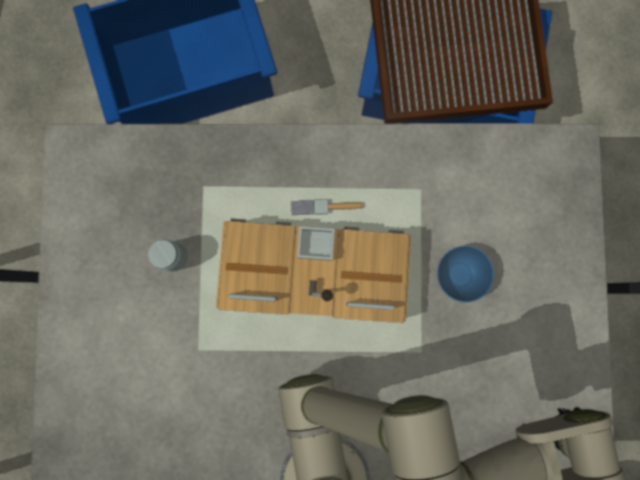

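View pics/scene0.png

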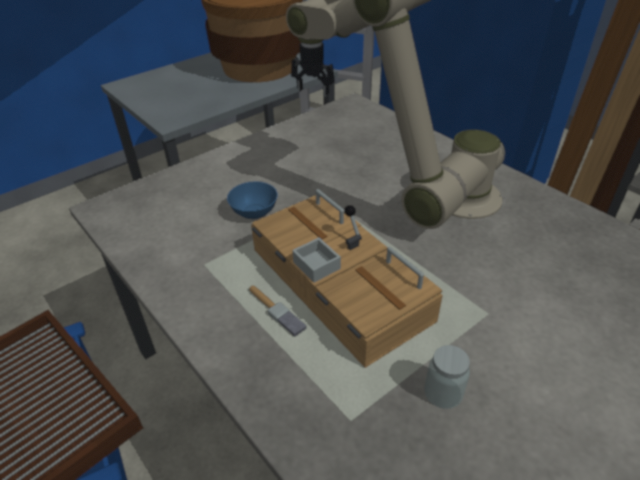

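The lever's ball (327,295) lies right of its base (315,288) in the top view, so it seems to lean towards -y, the bowl side. Next I measure the handles, ball and box by ray casting.

```bash
cat > h.py <<'E'
import numpy as np, cv2
from rig import env, eyes
def ray(n,uv,c=None):
    c=c or eyes.camera_model(n); f=240/np.tan(np.radians(c["vfov"]/2)); P=np.array(c["pose"])
    d=np.array([(uv[0]-c["cx"])/f,-(uv[1]-c["cy"])/f,-1]); return P[:3,3],P[:3,:3]@d
def onz(n,uv,z,c=None):
    o,d=ray(n,uv,c); return o+d*(z-o[2])/d[2]
def cross(r1,r2):
    (o1,d1),(o2,d2)=r1,r2
    t=np.linalg.lstsq(np.c_[d1,-d2],o2-o1,rcond=None)[0]
    a,b=o1+t[0]*d1,o2+t[1]*d2; return (a+b)/2,np.linalg.norm(a-b)
def blobs(im,mask,box,amin):
    m=np.zeros(mask.shape,np.uint8); x0,y0,x1,y1=box; m[y0:y1,x0:x1]=mask[y0:y1,x0:x1]
    n,l,s,c=cv2.connectedComponentsWithStats(m)
    return [(s[i],c[i],cv2.minAreaRect(np.argwhere(l==i)[:,::-1].astype(np.float32))) for i in range(1,n) if s[i][4]>=amin]
E
python3 - <<'E'
from h import *
im={n:eyes.get_image(n) for n in("top","scene")}
hsv={n:cv2.cvtColor(im[n],cv2.COLOR_RGB2HSV) for n in im}
t=hsv["top"]; s=hsv["scene"]
print("wood");
wood=((t[...,0]>8)&(t[...,0]<25)&(t[...,1]>90)&(t[...,2]>60)).astype(np.uint8)
for b in blobs(im,wood,(200,215,430,335),300): print(b[0],b[2])
w2=cv2.morphologyEx(wood,cv2.MORPH_CLOSE,np.ones((9,9)))
cs=max(cv2.findContours(w2[215:335],0,2)[0],key=cv2.contourArea); r=cv2.minAreaRect(cs); print("box",r)
for p in cv2.boxPoints(r): print(onz("top",p+[0,215],.11).round(4))
g=((t[...,1]<80)&(t[...,2]>60)).astype(np.uint8)
for bx in((225,285,285,308),(340,294,402,316)):
    for b in blobs(im,g,bx,20):
        print("bar",b[0],b[1],b[2],onz("top",b[1],.152).round(4))
for n,bx in(("top",(305,275,340,305)),("scene",(335,200,370,255))):
    d=(hsv[n][...,2]<50).astype(np.uint8)
    for b in blobs(im,d,bx,8): print("dark",n,b[0],b[1])
for n,bx in (("top",(205,175,425,325)),("scene",(240,180,450,370))):
    x0,y0,x1,y1=bx; cv2.imwrite(f"pics/c_{n}.png",cv2.resize(im[n][y0:y1,x0:x1,::-1],None,fx=3.4 if n=="top" else 2.9,fy=3.4 if n=="top" else 2.9,interpolation=2))
E
```

```text
wood
[  217   221   193   101 14596] ((313.5355224609375, 271.0025329589844), (189.01841735839844, 88.8450698852539), 4.085616588592529)
box ((313.5355224609375, 56.002532958984375), (189.01841735839844, 88.8450698852539), 4.085616588592529)
[0.4693 0.2824 0.11  ]
[0.7018 0.2688 0.11  ]
[ 0.6648 -0.2295  0.11  ]
[ 0.4324 -0.2091  0.11  ]
bar [228 294  49   8 251] [252.4501992  296.99203187] ((252.00222778320312, 296.9668273925781), (48.15975570678711, 5.388039588928223), 3.814074993133545) [0.4993 0.1832 0.152 ]
bar [347 302  48   8 257] [370.76264591 305.44357977] ((370.50225830078125, 305.4668273925781), (47.228492736816406, 5.521077632904053), 3.814074993133545) [ 0.4768 -0.1172  0.152 ]
dark scene [345 206  10  10  85] [349.51764706 210.17647059]
dark scene [347 240  11   9  57] [351.92982456 244.01754386]
```

View pics/c_top.png

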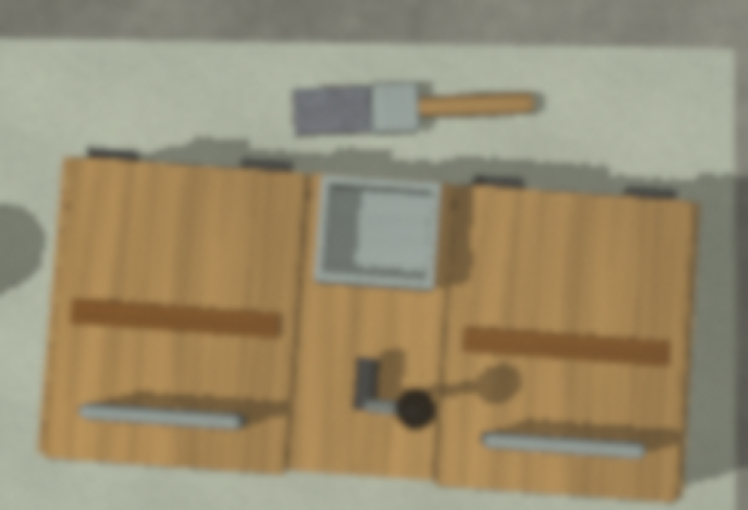

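View pics/c_scene.png

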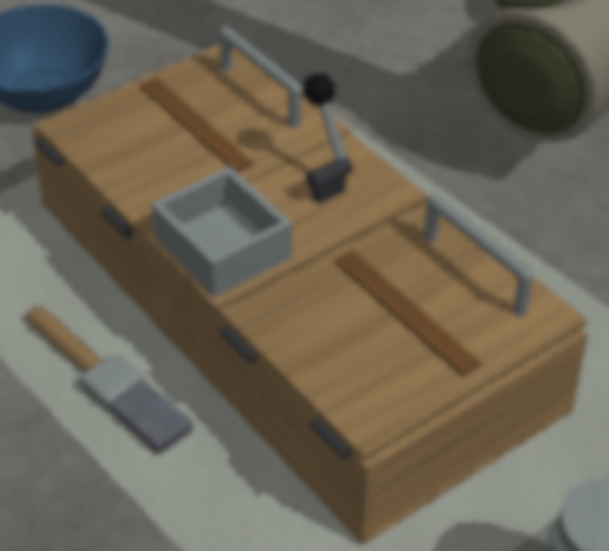

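The lever leans right in both views: ball at crop (415,408) against base (367,385) from the top. So the right lid is the one to raise. The bars are 301 mm apart (302 expected), the yaw is about -4.3°, and the right bar's middle is near (0.477, -0.117, 0.152). I'll move above it.

```bash
python3 -m pendant '{"travel":[[19,28,0],[19,28,0],[19,28,0],[19,28,0],[19,28,0],[19,28,0],[19,28,0],[19,28,0],[19,28,0],[19,28,0],[19,28,0],[19,28,0],[19,28,0],[19,27,0],[0,0,0],[0,0,0]],"delta_rot":[[0,0,0.0788],[0,0,0.0788],[0,0,0.0788],[0,0,0.0788],[0,0,0.0788],[0,0,0.0788],[0,0,0.0788],[0,0,0.0788],[0,0,0.0788],[0,0,0.0788],[0,0,0.0788],[0,0,0.0788],[0,0,0.0788],[0,0,0.0788],[0,0,0],[0,0,0]]}' 85
python3 - <<'E'
from h import *
c=eyes.camera_model("wrist"); im=eyes.get_image("wrist"); cv2.imwrite("pics/w1.png",im[...,::-1])
p,e=cross(ray("top",(370.8,305.4)),ray("scene",(330,200.7))); print("bar mid",p.round(4),e)
p,e=cross(ray("top",(327.06,295)),ray("scene",(349.5,210.2))); print("ball",p.round(4),e)
f=240/np.tan(np.radians(c["vfov"]/2)); P=np.array(c["pose"])
for q in((.4768,-.1172,.152),(.481,-.062,.152),(.473,-.172,.152)):
    v=P[:3,:3].T@(np.array(q)-P[:3,3]); print("pix",f*v[0]/-v[2]+c["cx"],c["cy"]+f*v[1]/v[2])
print(env.observe()["tool_rot"].round(3))
E
```

```text
time_s: 1.53
position: [0.4769, -0.1159, 0.2311]
tool_rot: [[-0.0, 0.997, -0.072], [0.0, -0.072, -0.997], [-1.0, -0.0, -0.0]]
ft_force: [-0.8, -0.7, -0.4]
grip_width: 0.0847
bar mid [ 0.4757 -0.1163  0.1512] 0.0031557251895975615
ball [ 0.5038 -0.0056  0.1969] 6.562559779779293e-05
pix 313.72438575504515 258.74868137357726
pix 314.27026733798994 154.67419397987948
pix 313.88783118633864 349.23486305645554
[[-0.001  0.997 -0.074]
 [-0.    -0.074 -0.997]
 [-1.    -0.001  0.   ]]
```

View pics/w1.png

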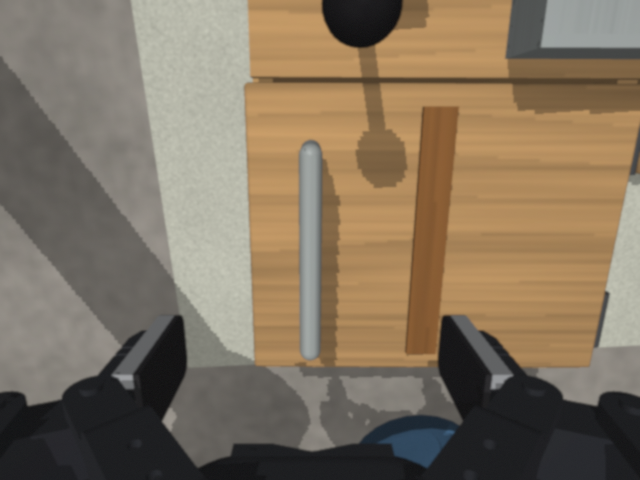

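The wrist picture confirms the bar is centred at column 311, rows 141–360 (prediction 314, rows 154–349), about 1.5 mm off. I go down, pinch it, then let the fingers settle.

```bash
python3 -m pendant '{"travel":[[-1,0,-20],[0,0,-20],[0,0,-20],[0,0,-20],[0,0,-17],[0,0,0],[0,0,0]],"delta_rot":[[0,0,0],[0,0,0],[0,0,0],[0,0,0],[0,0,0],[0,0,0],[0,0,0]]}' 85
python3 -m pendant '{"travel":[[0,0,0],[0,0,0],[0,0,0],[0,0,0],[0,0,0],[0,0,0],[0,0,0],[0,0,0],[0,0,0],[0,0,0],[0,0,0],[0,0,0]],"delta_rot":[[0,0,0],[0,0,0],[0,0,0],[0,0,0],[0,0,0],[0,0,0],[0,0,0],[0,0,0],[0,0,0],[0,0,0],[0,0,0],[0,0,0]]}' 0 40
python3 - <<'E'
import numpy as np
a0=np.degrees(np.arctan2(.052,.195)); r=np.hypot(.052,.195)*1000
ux,uy=.9972,-.0746
P=[]
for a in list(np.arange(0,61,3)):
    t=np.radians(a+a0); h=-r*np.cos(t)+195; P.append((h*ux,h*uy,r*np.sin(t)-52))
print(np.diff(P,axis=0).round(1).tolist(), np.round(P[-1],1))
E
```

```text
time_s: 2.17
position: [0.475, -0.118, 0.1343]
tool_rot: [[-0.001, 0.997, -0.077], [0.0, -0.077, -0.997], [-1.0, -0.001, -0.0]]
ft_force: [0.3, -0.4, 0.5]
grip_width: 0.0849
time_s: 3.17
position: [0.4756, -0.1171, 0.1346]
tool_rot: [[0.0, 0.997, -0.075], [-0.0, -0.075, -0.997], [-1.0, 0.0, 0.0]]
ft_force: [-0.3, 1.0, 5.1]
grip_width: 0.0103
[[3.0, -0.2, 10.1], [3.5, -0.3, 10.0], [4.0, -0.3, 9.8], [4.5, -0.3, 9.5], [5.0, -0.4, 9.3], [5.5, -0.4, 9.0], [6.0, -0.4, 8.7], [6.4, -0.5, 8.4], [6.8, -0.5, 8.0], [7.2, -0.5, 7.7], [7.6, -0.6, 7.3], [8.0, -0.6, 6.9], [8.4, -0.6, 6.4], [8.7, -0.6, 6.0], [9.0, -0.7, 5.5], [9.3, -0.7, 5.1], [9.5, -0.7, 4.6], [9.7, -0.7, 4.1], [9.9, -0.7, 3.5], [10.1, -0.8, 3.0]] [142.1 -10.6 142.9]
```

```bash
python3 -m pendant '{"travel":[[1.5,-0.1,5],[1.5,-0.1,5],[1.7,-0.1,5],[1.8,-0.2,5],[2,-0.1,4.9],[2,-0.2,4.9],[2.2,-0.1,4.8],[2.3,-0.2,4.7],[0,0,0],[0,0,0]],"delta_rot":[[0,0,0],[0,0,0],[0,0,0],[0,0,0],[0,0,0],[0,0,0],[0,0,0],[0,0,0],[0,0,0],[0,0,0]]}' 0 40
python3 - <<'E'
from h import *
cv2.imwrite("pics/w2.png",eyes.get_image("wrist")[...,::-1]); o=env.observe(); print(o["ft_force"],o["wrist_torque"])
E
```

```text
time_s: 4.0
position: [0.4902, -0.1182, 0.1741]
tool_rot: [[-0.001, 0.997, -0.075], [-0.0, -0.075, -0.997], [-1.0, -0.001, 0.0]]
ft_force: [-4.8, -0.8, -1.5]
grip_width: 0.0102
[-5.71351655 -2.2863146  -1.13243939] [-0.27806174  1.03558315  0.03071971]
```

View pics/w2.png

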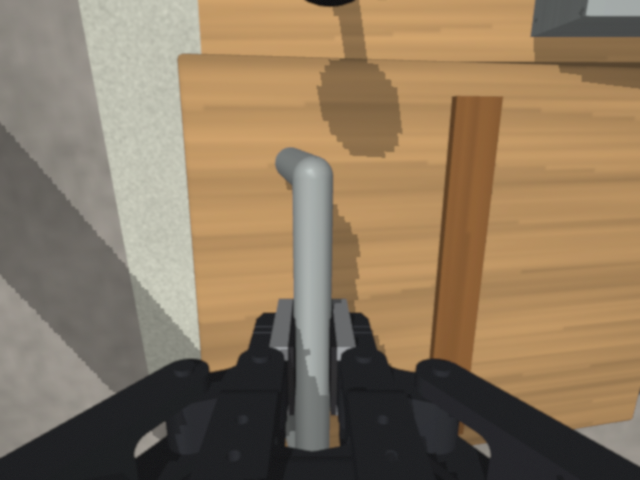

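The bar sits between the pads and the lid has lifted about 12° (the post shows obliquely at (290,160)). I continue along the arc.

```bash
Z='[0,0,0]'; python3 -m pendant '{"travel":[[2.5,-0.2,4.7],[2.5,-0.2,4.6],[2.7,-0.2,4.5],[2.8,-0.2,4.5],[3,-0.2,4.4],[3,-0.2,4.3],[3.2,-0.2,4.2],[3.2,-0.3,4.2],[3.4,-0.2,4],[3.4,-0.3,4],[3.6,-0.2,3.9],[3.6,-0.3,3.8],[3.8,-0.3,3.7],[3.8,-0.3,3.6],[4,-0.3,3.5],[4,-0.3,3.4],[0,0,0]],"delta_rot":[[0,0,0],[0,0,0],[0,0,0],[0,0,0],[0,0,0],[0,0,0],[0,0,0],[0,0,0],[0,0,0],[0,0,0],[0,0,0],[0,0,0],[0,0,0],[0,0,0],[0,0,0],[0,0,0],[0,0,0]]}' 0 40
```

```text
time_s: 5.47
position: [0.5421, -0.1221, 0.2415]
tool_rot: [[-0.001, 0.997, -0.075], [-0.001, -0.075, -0.997], [-1.0, -0.001, 0.001]]
ft_force: [-14.6, 0.6, 12.8]
grip_width: 0.0107
```

```bash
python3 -m pendant '{"travel":[[3.6,-0.3,3.8],[3.8,-0.3,3.6],[4,-0.3,3.4],[4.1,-0.3,3.2],[4.2,-0.3,3.2],[4.3,-0.3,3],[4.4,-0.3,3],[4.5,-0.3,2.8],[4.6,-0.4,2.7],[4.6,-0.3,2.6],[4.7,-0.4,2.5],[4.8,-0.3,2.3],[0,0,0],[0,0,0]],"delta_rot":[[0,0,0],[0,0,0],[0,0,0],[0,0,0],[0,0,0],[0,0,0],[0,0,0],[0,0,0],[0,0,0],[0,0,0],[0,0,0],[0,0,0],[0,0,0],[0,0,0]]}' 0 40
```

```text
time_s: 6.63
position: [0.5949, -0.1261, 0.275]
tool_rot: [[0.0, 0.997, -0.075], [-0.0, -0.075, -0.997], [-1.0, 0.0, 0.0]]
ft_force: [-2.4, -3.7, -1.2]
grip_width: 0.0103
```

```bash
python3 -m pendant '{"travel":[[4.8,-0.4,2.1],[4.9,-0.4,2],[4.9,-0.4,1.8],[5,-0.4,1.7],[2,-0.1,0.6],[0,0,0],[0,0,0],[0,0,0],[0,0,0]],"delta_rot":[[0,0,0],[0,0,0],[0,0,0],[0,0,0],[0,0,0],[0,0,0],[0,0,0],[0,0,0],[0,0,0]]}' 0 40
python3 - <<'E'
from h import *
for n in("scene","top"): 
    im=eyes.get_image(n); cv2.imwrite(f"pics/{n}3.png",im[...,::-1])
    x0,y0,x1,y1=(230,120,450,370) if n=="scene" else (190,170,450,340)
    k=2.2 if n=="scene" else 2.2
    cv2.imwrite(f"pics/c3_{n}.png",cv2.resize(im[y0:y1,x0:x1,::-1],None,fx=k,fy=k,interpolation=2))
a=cv2.imread("pics/c3_scene.png"); print(a.shape)
o=env.observe(); print(o["position"],o["ft_force"])
E
```

```text
time_s: 7.38
position: [0.6161, -0.1277, 0.283]
tool_rot: [[-0.0, 0.997, -0.075], [-0.0, -0.075, -0.997], [-1.0, -0.0, 0.0]]
ft_force: [-0.9, -5.3, -5.1]
grip_width: 0.0107
(550, 484, 3)
[ 0.61608652 -0.12770342  0.28295368] [-1.22843184 -4.06816454 -4.57157969]
```

View pics/c3_scene.png

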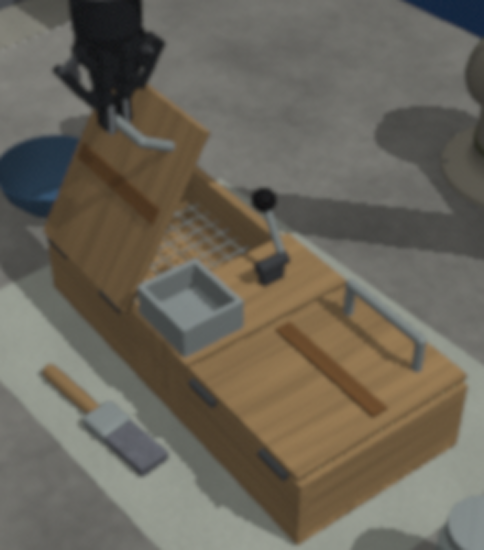

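View pics/c3_top.png

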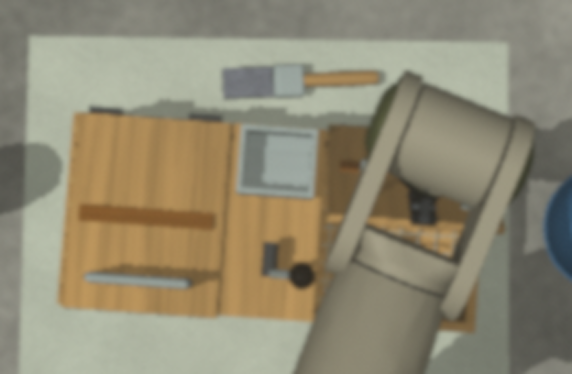

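Run:
```python
from h import *
ux=np.array([.9972,-.0746,0]); uy=np.array([.0746,.9972,0])
H=np.array([.4757,-.117,0])+.195*ux
def onplane(uv,yb):
    o,d=ray("scene",uv); t=((H+yb*uy-o)@uy)/(d@uy); p=o+t*d; return (p-H)@ux,p[2]
# inner lid side edge, 93 mm left of handle middle; top-face edge front & rear corners
f=onplane((230+210/2.2,120+132/2.2),.093); r=onplane((230+122/2.2,120+305/2.2),.093)
print(f,r,np.degrees(np.arctan2(f[1]-r[1],r[0]-f[0])),np.hypot(f[0]-r[0],f[1]-r[1]))
# bar inner end (55 mm left of middle)
b=onplane((230+172/2.2,120+147/2.2),.058); print("bar",b,np.degrees(np.arctan2(b[1]-.1,-b[0]))-14.93)
a=cv2.imread("pics/scene0.png").astype(int);c=cv2.imread("pics/scene3.png").astype(int)
print("jar,brush diff",abs(a-c)[340:410,420:475].mean(),abs(a-c)[285:335,245:308].mean(),"bowl",abs(a-c)[190:220,228:250].mean())
print(env.observe()["time_s"],np.abs(env.observe()["qvel"]).max())
```

```text
(np.float64(-0.11661738027035004), np.float64(0.30134412290976087)) (np.float64(0.009031170901919358), np.float64(0.11775027705143404)) 55.61291547442353 0.22247305151128186
bar (np.float64(-0.09008068153073362), np.float64(0.27341171402365183)) 47.61986755938705
jar,brush diff 4.2100432900432905 4.44021164021164 bowl 17.081818181818182
7.4833 0.14666995990693085
```

Run:
```python
from h import *
ux=np.array([.9972,-.0746,0]); uy=np.array([.0746,.9972,0])
H=np.array([.4757,-.117,0])+.195*ux
im=cv2.imread("pics/scene3.png"); cv2.imwrite("pics/z.png",cv2.resize(im[150:270,245:335],None,fx=6,fy=6,interpolation=2)[:600])
def onplane(uv,yb):
    o,d=ray("scene",uv); t=((H+yb*uy-o)@uy)/(d@uy); p=o+t*d; return (p-H)@ux,p[2]
for uv in((143,140),(146,143),(149,144)):
    b=onplane((230+uv[0]/2.2,120+uv[1]/2.2),.055); print("bar",np.round(b,4),np.degrees(np.arctan2(b[1]-.1,-b[0]))-14.93)
```

```text
bar [-0.0552  0.2956] 59.316167450421055
bar [-0.0587  0.2902] 57.907829895570096
bar [-0.0625  0.2873] 56.62677496395839
```

View pics/z.png

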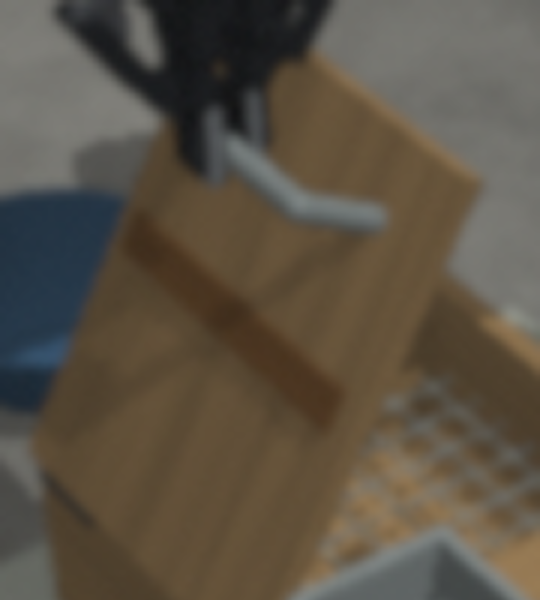

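The bar's inner end at (294.5,183.8) gives a lid angle of about 59.5°, in agreement with 60° from the TCP. I let it settle, run final checks and hand in.

```bash
python3 -m pendant '{"travel":[[0,0,0],[0,0,0],[0,0,0],[0,0,0],[0,0,0],[0,0,0],[0,0,0],[0,0,0]],"delta_rot":[[0,0,0],[0,0,0],[0,0,0],[0,0,0],[0,0,0],[0,0,0],[0,0,0],[0,0,0]]}' 0 40
python3 - <<'E'
from h import *
t0=cv2.imread("pics/top0.png"); t1=eyes.get_image("top")[...,::-1]
for n,(x0,y0,x1,y1) in dict(bowl=(430,235,505,310),jar=(140,232,186,278),brush=(286,195,368,218),lever=(305,275,332,303)).items():
    (dx,dy),r=cv2.phaseCorrelate(*[np.float32(cv2.cvtColor(np.ascontiguousarray(i[y0:y1,x0:x1]),6)) for i in(t0,t1)]); print(n,round(dx,2),round(dy,2),round(r,2))
o=env.observe(); print(o["position"],o["ft_force"],o["grip_width"],abs(o["qvel"]).max())
E
```

```text
time_s: 8.15
position: [0.6161, -0.1277, 0.283]
tool_rot: [[-0.0, 0.997, -0.075], [0.0, -0.075, -0.997], [-1.0, -0.0, 0.0]]
ft_force: [-1.3, -4.9, -4.9]
grip_width: 0.0104
bowl 0.76 0.23 0.73
jar 0.0 -0.02 0.98
brush -0.01 -0.02 0.78
lever 0.41 -0.05 0.98
[ 0.61607839 -0.12767675  0.28295495] [-1.88339901 -3.61018976 -4.4036854 ] 0.009994084842979306 0.12089430480830354
```

```bash
python3 -c "
from rig import close_job
print(close_job())"
```

```text
the job is handed in; nothing more can be done
None
```

The right lid, on the side the lever leans to, is held about 60° open by its handle, and the job is handed in. No verdict was reported.

I pinched the handle bar with the tool pointing down and 40 N of grip, then swung it along the hinge arc.

**Last checks:**
- **Lid angle:** the tool position gives 60.0°, and the bar's end in the scene image gives about 59.5°. A rougher fit through two lid corners gave 55.6°, but its rear corner was hard to pick out.
- **Hold:** the arm was at rest with the bar still between the pads. Finger opening read about 10 mm on a 12 mm bar, and the wrist force was about 5 N. The force between fingers and handle was not measured directly.
- **Bar in the pads:** the tool ended about 7 mm higher than planned, so the bar probably slid towards the fingertips. It should still be about 12 mm behind the tips.
- **Surroundings:** the jar and brush had not moved. The bowl image shifted 0.8 pixel (about 2 mm), most likely because of the arm's shadow. The lever still leaned right, and the left lid looked shut.
- **Time:** the job took about 8 s of the 38 s allowed.

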